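# Pack the divided baking tray, leaving the look-alikes out

## Task

Gather the baking things into the divided wooden tray, each lying flat on the floor of its own compartment: the cinnamon bundle in the long one, the small spice tin upright in the small one at the end of the long one, the plain round cutter in the square one right beside the tin's, and the star cutter in the other square one. The tree-shaped cutter, the ribbon reel and the wind-up timer do not belong there: leave them where they stand.

Things in the scene. Friction and masses are not known exactly. Their poses are not given: they have to be found in the camera images.
- tray: Wooden tray, pale floor, dark rims and dividers, 165 x 211 mm, fixed, any yaw; floor, rims and dividers 5 mm thick, tops 12 mm above the worktop. Origin: centre of underside, z up. Compartments (inside x by y; centre x, y, mm): long 62 x 126 at (46.5, -37.5); small 62 x 70 at (46.5, 65.5), at the long one's +y end; squares 88 x 98 at (-33.5, 51.5), beside the small one, and (-33.5, -51.5).
- cutter_round: Plain round cookie cutter, a thin ring of bright tin, 56 mm across, 26 mm high, open above and below. Origin: centre of its underside; z up. Can be gripped across its whole width. Loose, about 20 g.
- cutter_star: Five-pointed star cookie cutter of bright tin, 53 (x) x 56 (y) mm, 22 mm high, open above and below. Origin: centre of its underside; z up. One point looks to +x; the widest pair of points stands across from one another along y, at x = +5.5 mm, y = +-28 mm, and can be gripped between them, closing along its y. Loose, about 20 g.
- cinnamon: Bundle of brown cinnamon sticks tied with twine, lying flat, 39 (x) x 101 (y) x 25 (z) mm, its sticks along its y. Origin: centre of its underside; z up. Grip it across the middle, closing along its x (34 mm there). Loose, about 30 g. Either end may face either way.
- spice_tin: Small round tin with a grey lid, 46 mm across, 48 mm high, standing; the lid does not come off. Origin: centre of its underside; z up. Loose, about 60 g.
- cutter_tree: Fir-tree cookie cutter of bright tin, 71 x 52 mm, 20 mm high; a look-alike to be left alone. Origin: centre of its underside; z up. Loose.
- ribbon_reel: Reel of dark red ribbon lying flat, 68 mm across, 26 mm high; to be left alone. Origin: centre of its underside; z up. Loose.
- timer: Round wind-up kitchen timer, white top and green base, 66 mm across, 50 mm high with its dial; to be left alone. Origin: centre of its underside; z up. Loose.

How it is judged:
By the outcome, as a careful person would: the job done as asked, in the order asked, and still so for the second after the job is handed in, with the robot touching nothing.
It also fails if it takes over 88 s, if anything falls off the work surface, if the arm or the gripper's body presses on something with over 40 N, if the wrist force passes 120 N, or if a joint passes its speed limit or range.

## Robot

A 7-joint arm with a two-finger parallel gripper is mounted at the origin on a cart in front of the work surface, level with it; the furniture and walls round the work are solid. World frame = base frame: x ahead of the robot, y to its left, z up, the work surface at z = 0. Lengths are in m, angles in rad, forces in N, time in s.
With the tool pointing down it reaches from about 0.425 to 0.925 m from the base axis. Payload 6.8 kg.
Tool frame: the origin (TCP) lies where the fingers leave the gripper's body, on its centre line; the fingertips stand 73 mm ahead of it and the grasp point (between the pads) lies 54 mm ahead of it; z points along the fingers, y is the line along which they close (so a half turn about z gives the same grasp; the last joint's range is limited). The gripper opens to 85 mm and grips with 20 to 120 N. Pads are 22 mm wide; open, the fingers measure 114 mm over their backs; the gripper's body (76 mm by 85 mm) begins 54 mm behind the grasp point. The pads swing forward as they close: fully open they stand 13 mm farther back than shut.
Start: joints at [1.055, 0.477, 0.022, 1.555, -0.011, 1.109, -0.083], TCP at [0.268, -0.62, 0.304] pointing down, gripper open.
Joint ranges: [-2.96, 2.96], [-0.34, 2.1], [-1.41, 1.46], [0.24, 2.44], [-1.37, 4.51], [0.17, 1.92], [-2.96, 2.96]. Speed limits (rad/s): [2.39, 2.39, 3.14, 3.14, 3.14, 3.14, 3.14].

## Interface

Orientations are given as a rotation vector (axis times angle).
In Python, from bench import r gives the robot as it stands.
- The arm moves only by the tool send_path, called after "Call:" as name(argument=value, ...), one argument or row to a line, values as JSON. Schema: {"type":"object","properties":{"steps":{"type":"array","items":{"type":"array","items":{"type":"number"},"minItems":6,"maxItems":6},"minItems":1,"maxItems":5},"finger_gap":{"type":"number"},"clamp_n":{"type":"number"},"only":{"type":"string"},"quiet":{"type":"boolean"},"lines":{"type":"string"}},"required":["steps"],"additionalProperties":false}. steps is a list of rows, 1 to 5 of them, each of 6 numbers: dx, dy, dz in normalised numbers (1 is 0.3 m), then a rotation vector rx, ry, rz in parts of the range, where 1.0 means 2 rad; each row is the pose to reach, as a shift and turn from the pose commanded when the call began, along the tool's axes at that moment; what a row does not reach only later rows make up. A row lasts 1/10 s, in which the tool goes at most 0.05 m and 0.15 rad, less where a joint would pass 70% of its speed; a pose out of reach is approached as far as the arm can. finger_gap is the finger opening in m, set as the call begins (left out keeps the last). The fingers move at their own pace and stop on an object; clamp_n is the grip in N (left out, the last holds). Time passes only in rows, so rows that do not move let the fingers close. The tool returns the time, the measured TCP pose, the force, the opening and the grip force at its end. only (a regular expression) keeps the lines of the reply that match it, lines (a string "A,B") keeps lines A to B, and quiet returns only ok. No shift or turn number may pass 1 either way. Input that does not fit is refused with a message, and nothing moves.
- r.get_obs(): the state, without advancing time (a new reading comes with each control period).
- r.grab_frame(name): name is "side" or "top" or "wrist"; returns (picture, depth): 420x560x3 uint8, blue, green, red; 420x560 float32, m along the optical axis (not along the pixel's ray), 0 where there is no reading.
- r.camera_info(name): a dict with "camera_matrix" (3x3 intrinsics, pixels), "R" (3x3) and "t" (3): a world point X has camera coordinates R X + t. Camera axes: x right, y down, z forward; pixel columns grow to the right and rows downward; lengths in m; the calibration is good to about 2 mm. A picture is of the moment at which its call begins: read the wrist's pose just before it. camera_info takes no time and is no camera call; for the wrist camera it gives the pose at the moment of the call.
- r.hand_in(): hands the job in; it is judged then, once.
The state is a dict: "clock": time; "joints": joint angles; "qvel": joint speeds; "tau": joint torques, N m; "tcp_pos": TCP position; "orientation": TCP orientation; "contact_force": force on the tool from outside, world axes, zero at the start; "moment": the same for the moment, N m; "grip_width": finger opening in m; "gripper_force": force on a finger pad.
Only numpy, scipy, OpenCV 4.12 (cv2) and the standard library are available. Lean on these libraries where they do the work, as an engineer would, in place of code of your own. Each camera call takes 0.05 s, during which the arm holds its last target. There are 200 camera calls.

## Working session

There is one attempt and no reset: what is moved stays moved. The work goes in short steps, Python scripts to look and compute and a tool call to move; the robot and the scene stay as the last step left them, time stands still between calls to the robot, and variables do not carry over. Pictures are saved under pics/ and viewed, at most 14 in all, crops included, and the job is handed in when it is done.

```bash
ls; mkdir -p pics
```

Run:
```python
from bench import r
import cv2,numpy as np
o=r.get_obs();print({k:np.round(v,3) for k,v in o.items()})
for n in("top","side"):
    p,d=r.grab_frame(n);cv2.imwrite(f"pics/{n}0.png",p);np.save(f"pics/{n}0.npy",d)
    c=r.camera_info(n);print(n,c)
```

```text
bench.py
pics
{'clock': np.float64(0.0), 'joints': array([ 1.055,  0.478,  0.022,  1.556, -0.011,  1.109, -0.083]), 'qvel': array([ 0.001, -0.001, -0.   ,  0.001, -0.002,  0.   ,  0.   ]), 'tau': array([-1.0000e-03, -5.9647e+01,  1.6080e+00, -2.8120e+01,  1.3000e-02,
        9.0000e-03,  0.0000e+00]), 'tcp_pos': array([ 0.268, -0.619,  0.303]), 'orientation': array([-3.075e+00, -6.360e-01,  1.000e-03]), 'contact_force': array([ 0.248, -0.935, -0.369]), 'moment': array([ 0.042, -0.005, -0.068]), 'gripper_force': np.float64(0.0), 'grip_width': np.float64(0.085)}
top {'camera_matrix': array([[390.27637534,   0.        , 280.55473761],
       [  0.        , 390.27637534, 217.31960498],
       [  0.        ,   0.        ,   1.        ]]), 'R': array([[-8.61782787e-02, -9.96279722e-01, -1.44138871e-04],
       [-9.68152991e-01,  8.37794472e-02, -2.35925391e-01],
       [ 2.35059759e-01, -2.01920957e-02, -9.71771161e-01]]), 't': array([0.01185836, 0.5496517 , 1.02522047])}
side {'camera_matrix': array([[426.36929302,   0.        , 280.10541703],
       [  0.        , 426.36929302, 208.99257173],
       [  0.        ,   0.        ,   1.        ]]), 'R': array([[ 0.99955745, -0.0261134 , -0.01424732],
       [-0.02669776, -0.57627201, -0.81682177],
       [ 0.01311967,  0.81684066, -0.57671415]]), 't': array([-0.55221194,  0.04180265,  1.33949719])}
```

View pics/top0.png

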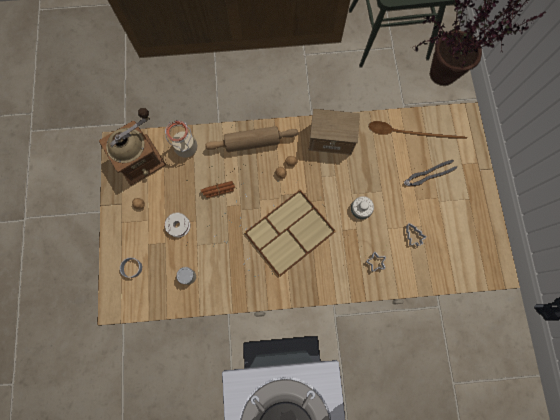

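View pics/side0.png

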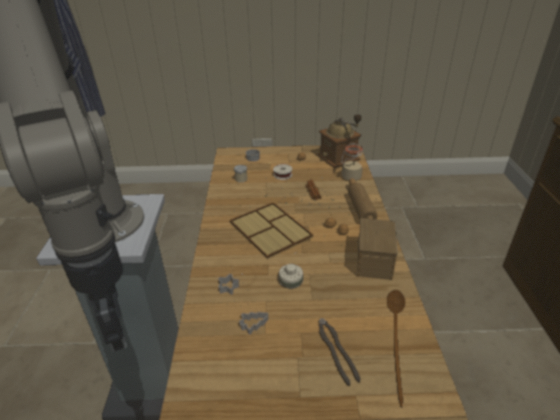

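The top view shows: round cutter (131,268), tin (185,276), reel (177,225), cinnamon (218,188), tray (290,233), star (374,262), tree (413,235), timer (362,207). The side view agrees.

Create h.py:
```python
from bench import r
import cv2,numpy as np
from scipy.spatial.transform import Rotation as Ro
def ray(c,uv,z):
    uv=np.atleast_2d(np.asarray(uv,float));K,R,t=c["camera_matrix"],c["R"],c["t"]
    d=np.c_[uv,np.ones(len(uv))]@np.linalg.inv(K).T@R; o=-R.T@t
    return o+d*((z-o[2])/d[:,2])[:,None]
def proj(c,X):
    q=np.atleast_2d(X)@c["R"].T+c["t"];q=q@c["camera_matrix"].T;return q[:,:2]/q[:,2:]
def go(xyz_g,yaw=None,grasp=.054):
    """shift+turn in tool axes so the grasp point gets to xyz_g, tool down, closing axis at world angle yaw (mod pi)"""
    o=r.get_obs();Rt=Ro.from_rotvec(o["orientation"]);T=Rt.as_matrix()
    cur=np.arctan2(T[1,1],T[0,1]); 
    if yaw is None: yaw=cur
    d=(yaw-cur+np.pi/2)%np.pi-np.pi/2; yw=cur+d
    y=np.array([np.cos(yw),np.sin(yw),0]);z=np.array([0,0,-1.]);x=np.cross(y,z)
    Rg=Ro.from_matrix(np.c_[x,y,z]); tcp=np.array(xyz_g)+[0,0,grasp]
    print("t%.1f shift"%o["clock"],np.round(T.T@(tcp-o["tcp_pos"]),4),"rot",np.round((Rt.inv()*Rg).as_rotvec(),3),"j7 %.2f"%o["joints"][6])
```

Run:
```python
from h import *
p=cv2.imread("pics/top0.png");c=r.camera_info("top")
P={"round":(131,268,.026),"tin":(185,276,.048),"reel":(177,225,.026),"cinn":(218,188,.02),"tray":(290,233,.012),"star":(374,262,.022),"tree":(413,235,.02),"timer":(362,207,.05)}
for k,(u,v,z) in P.items(): print(k,ray(c,(u,v),z).round(3))
h=cv2.cvtColor(p,cv2.COLOR_BGR2HSV)
# cinnamon: saturated red-brown, compare to wood
for k in("round","tin","cinn","tray","star"):
    u,v,_=P[k];print(k,h[v-1:v+2,u-1:u+2].reshape(-1,3).mean(0).round())
print("wood",h[240,220],h[290,320],h[150,400])
a=cv2.resize(p[180:285,235:430],None,fx=4,fy=4,interpolation=cv2.INTER_CUBIC);b=cv2.resize(p[170:290,110:240],None,fx=5,fy=5,interpolation=cv2.INTER_CUBIC)
cv2.imwrite("pics/a.png",a);cv2.imwrite("pics/b.png",b)
```

```text
round [[0.448 0.395 0.026]]
tin [[0.411 0.239 0.048]]
reel [[0.561 0.263 0.026]]
cinn [[0.665 0.141 0.02 ]]
tray [[ 0.513 -0.06   0.012]]
star [[ 0.407 -0.289  0.022]]
tree [[ 0.474 -0.413  0.02 ]]
timer [[ 0.563 -0.27   0.05 ]]
round [ 16.  99. 160.]
tin [105.   2. 144.]
cinn [ 13. 135.  98.]
tray [ 14. 116.  80.]
star [ 16.  99. 147.]
wood [ 17  87 143] [ 16 100 160] [ 17 103 171]
```

View pics/a.png

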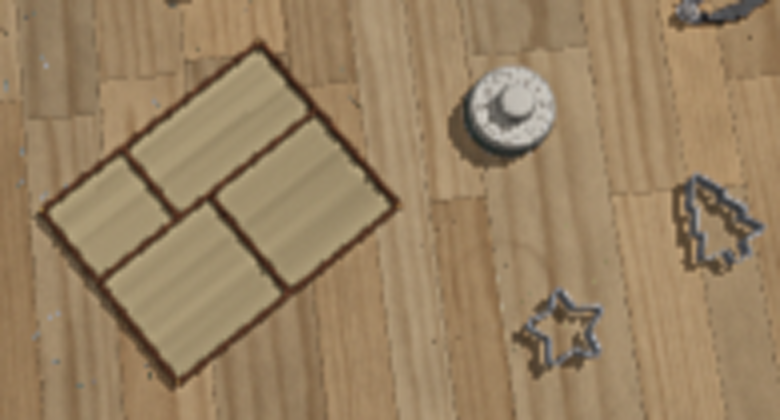

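View pics/b.png

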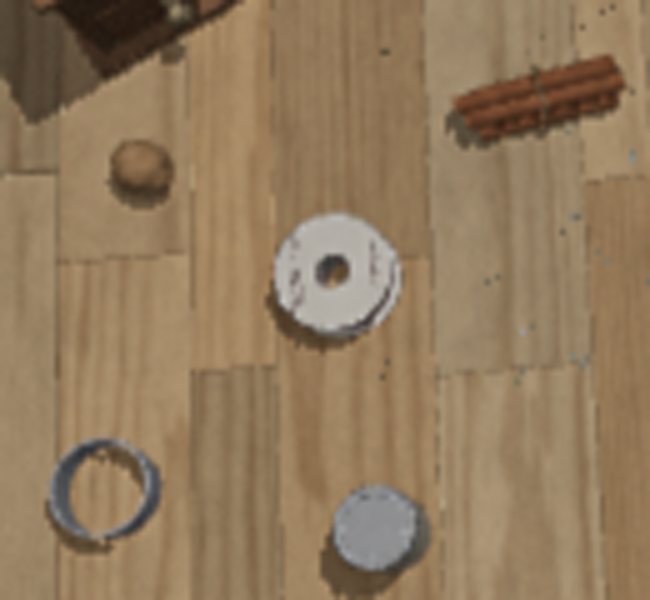

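The crops show the tray corners clearly: left (42,214), top (259,42), right (398,205), bottom (177,383) in crop a. The small compartment is at the left corner, the long one at upper right. The star's points and the cinnamon (axis slightly tilted) are visible.

Run:
```python
from h import *
p=cv2.imread("pics/top0.png");c=r.camera_info("top")
uv=(np.array([(42,214),(259,42),(398,205),(177,383)],float)+.5)/4-.5+[235,180]
W=ray(c,uv,.012)[:,:2]
print("sides",np.linalg.norm(np.roll(W,-1,0)-W,axis=1).round(4),"want .211 .165")
M=np.array([(82.5,105.5),(82.5,-105.5),(-82.5,-105.5),(-82.5,105.5)])/1e3
H=M.T@(W-W.mean(0));yaw=np.arctan2(H[0,1]-H[1,0],H[0,0]+H[1,1]);ce=W.mean(0)
R=np.array([[np.cos(yaw),-np.sin(yaw)],[np.sin(yaw),np.cos(yaw)]])
print("tray",ce,yaw,"res mm",((M@R.T+ce-W)*1e3).round(1).tolist())
for k,q in dict(long=(46.5,-37.5),small=(46.5,65.5),sqr=(-33.5,51.5),sqs=(-33.5,-51.5)).items(): print(k,(R@np.array(q)/1e3+ce).round(4))
np.save("tray.npy",np.r_[ce,yaw])
h=cv2.cvtColor(p,cv2.COLOR_BGR2HSV).astype(int)
def blob(m,u,v,w,z,n):
    s=np.zeros(m.shape,np.uint8);s[v-w:v+w,u-w:u+w]=m[v-w:v+w,u-w:u+w]
    k=cv2.findContours(s,cv2.RETR_EXTERNAL,cv2.CHAIN_APPROX_NONE)[0];k=max(k,key=cv2.contourArea).reshape(-1,2)
    X=ray(c,k,z)[:,:2].astype(np.float32)*1000;b=cv2.minAreaRect(X);print(n,np.round(b[0],1),np.round(b[1],1),round(b[2],1))
blob((h[...,0]<12)&(h[...,1]>130),218,188,22,.02,"cinn")
blob(h[...,1]<30,185,276,16,.048,"tin")
blob(h[...,1]<60,131,268,16,.02,"round")
```

```text
sides [0.2062 0.1594 0.206  0.1567] want .211 .165
tray [ 0.51612362 -0.05895209] 0.5936693241644896 res mm [[2.1, 4.6], [3.4, -0.3], [-0.9, -3.9], [-4.6, -0.3]]
long [ 0.5756 -0.064 ]
small [0.518  0.0214]
sqr [ 0.4595 -0.035 ]
sqs [ 0.5172 -0.1204]
cinn [656.9 167.1] [28.2 47.7] 7.0
tin [412.7 240. ] [43.8 43.2] 41.8
round [452.3 398.9] [59.3 57.2] 89.9
```

Run:
```python
from h import *
print(Ro.from_rotvec(r.get_obs()["orientation"]).as_matrix().round(2))
c=r.camera_info("wrist");Rt=Ro.from_rotvec(r.get_obs()["orientation"]).as_matrix();o=-c["R"].T@c["t"]
print("cam in tool",(Rt.T@(o-r.get_obs()["tcp_pos"])).round(3),"axis",(Rt.T@c["R"][2]).round(3),c["camera_matrix"][0,0])
go((.66,.143,.246))
go((.66,.143,.246),0.2)
```

```text
[[ 0.92  0.4  -0.  ]
 [ 0.4  -0.92  0.  ]
 [-0.   -0.   -1.  ]]
cam in tool [ 0.07   0.    -0.071] axis [-0.275 -0.001  0.961] 293.5209590406958
t0.1 shift [ 0.6626 -0.5441  0.0038] rot [-0.002  0.     0.   ] j7 -0.08
t0.1 shift [ 0.6626 -0.5441  0.0038] rot [-1.000e-03 -1.000e-03 -1.363e+00] j7 -0.08
```

The rows are not in the units I measure in: shifts go in shares of 0.3 m and turns go in shares of 2 rad. I convert before sending: 0.2 m / 0.3 = 0.6667, -0.16 m / 0.3 = -0.5333.

Call:
send_path(
  steps=[
    [0.6667, -0.5333, 0, 0, 0, 0],
    [0.6667, -0.5333, 0, 0, 0, 0],
    [0.6667, -0.5333, 0, 0, 0, 0],
    [0.6667, -0.5333, 0, 0, 0, 0],
    [0.6667, -0.5333, 0, 0, 0, 0],
  ],
  clamp_n=40,
)

```text
clock: 0.6
tcp_pos: [0.3854, -0.3968, 0.3037]
orientation: [-3.076, -0.636, 0.0]
contact_force: [0.4, -0.7, 1.0]
grip_width: 0.0855
gripper_force: 0.0
```

Call:
send_path(
  steps=[
    [0.6667, -0.5333, 0, 0, 0, 0],
    [0.6667, -0.5333, 0, 0, 0, 0],
    [0.6667, -0.5333, 0, 0, 0, 0],
    [0.6667, -0.5333, 0, 0, 0, 0],
    [0.6667, -0.5333, 0, 0, 0, 0],
  ],
)

```text
clock: 1.1
tcp_pos: [0.5026, -0.1762, 0.3038]
orientation: [3.077, 0.636, -0.0]
contact_force: [0.8, -0.8, 0.3]
grip_width: 0.0854
gripper_force: 0.0
```

Call:
send_path(
  steps=[
    [0.8333, -0.6667, 0, 0, 0, -0.35],
    [0.8333, -0.6667, 0, 0, 0, -0.35],
    [0.8333, -0.6667, 0, 0, 0, -0.35],
    [0.8333, -0.6667, 0, 0, 0, -0.35],
    [0.8333, -0.6667, 0, 0, 0, -0.35],
  ],
)

```text
clock: 1.6
tcp_pos: [0.62, 0.0444, 0.3036]
orientation: [-2.668, -1.659, 0.001]
contact_force: [1.7, -1.6, -1.1]
grip_width: 0.0853
gripper_force: 0.0
```

```bash
python3 -c "
from h import *
go((.66,.143,.246),.2)"
```

```text
t1.6 shift [ 0.1062 -0.0077  0.0036] rot [-0.     0.    -0.658] j7 -0.79
```

To row units: 0.1 m / 0.3 = 0.3333, -0.008 m / 0.3 = -0.0267, -0.65 rad / 2 = -0.325.

Call:
send_path(
  steps=[
    [0.3333, -0.0267, 0, 0, 0, -0.325],
    [0.3333, -0.0267, 0, 0, 0, -0.325],
    [0.3333, -0.0267, 0, 0, 0, -0.325],
    [0.3333, -0.0267, 0, 0, 0, -0.325],
    [0.3333, -0.0267, 0, 0, 0, -0.325],
  ],
)

```text
clock: 2.1
tcp_pos: [0.6569, 0.1362, 0.303]
orientation: [-1.997, -2.424, 0.002]
contact_force: [0.0, -0.8, 0.2]
grip_width: 0.0855
gripper_force: 0.0
```

Run:
```python
from h import *
c=r.camera_info("wrist");p,d=r.grab_frame("wrist");cv2.imwrite("pics/w1.png",p)
h=cv2.cvtColor(p,cv2.COLOR_BGR2HSV).astype(int)
m=((h[...,0]<12)&(h[...,1]>120)).astype(np.uint8);m=cv2.morphologyEx(m,cv2.MORPH_CLOSE,np.ones((9,9)))
for k in cv2.findContours(m,0,cv2.CHAIN_APPROX_NONE)[0]:
    if cv2.contourArea(k)<300: continue
    b=cv2.minAreaRect((ray(c,k.reshape(-1,2),.015)[:,:2]*1000).astype(np.float32));print(k.reshape(-1,2).mean(0),b)
    P=cv2.boxPoints(b);print(P.round(1).tolist())
```

```text
[103.50728863 258.21574344] ((468.52044677734375, -23.76062774658203), (115.06819152832031, 97.26724243164062), 33.4746208190918)
[[393.70001220703125, -14.899999618530273], [447.3999938964844, -96.0999984741211], [543.2999877929688, -32.599998474121094], [489.70001220703125, 48.5]]
[196.77944325 287.74089936] ((559.1048583984375, -29.918663024902344), (73.03218078613281, 208.80282592773438), 31.73758888244629)
[[473.1000061035156, 39.70000076293945], [583.0, -137.89999389648438], [645.0999755859375, -99.5], [535.2000122070312, 78.0999984741211]]
[284.71957672 177.2010582 ] ((665.2869873046875, 141.93666076660156), (29.624221801757812, 99.95770263671875), 10.791309356689453)
[[641.4000244140625, 188.3000030517578], [660.0999755859375, 90.0999984741211], [689.2000122070312, 95.5999984741211], [670.5, 193.8000030517578]]
[482.03111111 124.52      ] ((876.2574462890625, 248.33847045898438), (83.97648620605469, 82.69111633300781), 66.80067443847656)
[[821.7000122070312, 226.0], [897.7000122070312, 193.5], [930.7999877929688, 270.6000061035156], [854.7999877929688, 303.20001220703125]]
```

View pics/w1.png

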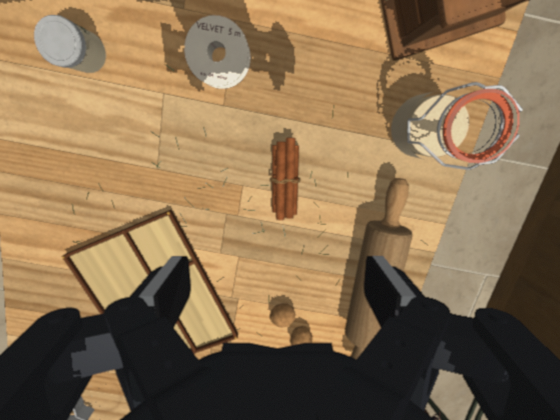

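The wrist view shows the cinnamon at (285,177), the tray (150,280), and the fingers at (180,265) and (372,265); the rolling pin and jar are clear of the grasp.

Run:
```python
from h import *
o=r.get_obs();T=Ro.from_rotvec(o["orientation"]).as_matrix();c=r.camera_info("wrist")
for dz in(.060,.073,.086): print(dz,proj(c,[o["tcp_pos"]+T@[s*0+.0,s,dz] for s in(-.0425,.0425)]).round(0).tolist())
go((.665,.142,.024+.04),.188)
```

```text
0.06 [[191.0, 271.0], [363.0, 271.0]]
0.073 [[198.0, 259.0], [356.0, 259.0]]
0.086 [[203.0, 249.0], [350.0, 249.0]]
t2.1 shift [0.0046 0.0095 0.185 ] rot [-0.002 -0.     0.004] j7 -0.33
```

To row units: 0.185 m / 0.3 = 0.6167, 0.009 m / 0.3 = 0.03.

Call:
send_path(
  steps=[
    [0.0167, 0.03, 0.6167, 0, 0, 0],
    [0.0167, 0.03, 0.6167, 0, 0, 0],
    [0.0167, 0.03, 0.6167, 0, 0, 0],
    [0.0167, 0.03, 0.6167, 0, 0, 0],
    [0.0167, 0.03, 0.6167, 0, 0, 0],
  ],
)

```text
clock: 2.65
tcp_pos: [0.6615, 0.1409, 0.1128]
orientation: [-2.001, -2.414, 0.014]
contact_force: [-0.5, -0.1, -0.2]
grip_width: 0.0853
gripper_force: 0.0
```

Call:
send_path(
  steps=[
    [0, 0, 0.1333, 0, 0, 0],
    [0, 0, 0.1333, 0, 0, 0],
    [0, 0, 0.1333, 0, 0, 0],
  ],
)

```text
clock: 2.95
tcp_pos: [0.6654, 0.1424, 0.0805]
orientation: [2.005, 2.418, 0.001]
contact_force: [1.2, -0.2, 0.9]
grip_width: 0.0857
gripper_force: 0.0
```

Call:
send_path(
  steps=[
    [0, 0, 0, 0, 0, 0],
    [0, 0, 0, 0, 0, 0],
    [0, 0, 0, 0, 0, 0],
    [0, 0, 0, 0, 0, 0],
    [0, 0, 0, 0, 0, 0],
  ],
  finger_gap=0,
  clamp_n=40,
)

```text
clock: 3.45
tcp_pos: [0.6657, 0.1425, 0.0802]
orientation: [2.004, 2.418, 0.002]
contact_force: [-0.9, -0.1, 6.3]
grip_width: 0.033
gripper_force: 41.6
```

To row units: -0.12 m / 0.3 = -0.4.

Call:
send_path(
  steps=[
    [0, 0, -0.4, 0, 0, 0],
    [0, 0, -0.4, 0, 0, 0],
    [0, 0, -0.4, 0, 0, 0],
  ],
)

```text
clock: 3.75
tcp_pos: [0.6667, 0.1433, 0.2042]
orientation: [2.002, 2.416, 0.009]
contact_force: [0.4, 0.8, -0.5]
grip_width: 0.0326
gripper_force: 40.8
```

```bash
python3 -c "
from h import *
go((.5756,-.064,.2),.594)"
```

```text
t3.8 shift [-0.1867 -0.1277 -0.0508] rot [ 0.007  0.    -0.407] j7 -0.39
```

To row units: -0.187 m / 0.3 = -0.6233, -0.128 m / 0.3 = -0.4267, -0.407 rad / 2 = -0.2035.

Call:
send_path(
  steps=[
    [-0.6233, -0.4267, -0.1667, 0, 0, -0.2035],
    [-0.6233, -0.4267, -0.1667, 0, 0, -0.2035],
    [-0.6233, -0.4267, -0.1667, 0, 0, -0.2035],
    [-0.6233, -0.4267, -0.1667, 0, 0, -0.2035],
    [-0.6233, -0.4267, -0.1667, 0, 0, -0.2035],
  ],
)

```text
clock: 4.25
tcp_pos: [0.5724, -0.0694, 0.2493]
orientation: [1.479, 2.771, -0.003]
contact_force: [-0.1, -1.0, -0.7]
grip_width: 0.0329
gripper_force: 40.8
```

Call:
send_path(
  steps=[
    [0, 0, 0, 0, 0, 0],
    [0, 0, 0, 0, 0, 0],
  ],
)

```text
clock: 4.45
tcp_pos: [0.5738, -0.0659, 0.2492]
orientation: [1.476, 2.772, 0.0]
contact_force: [0.4, 0.6, 0.4]
grip_width: 0.0332
gripper_force: 40.8
```

Run:
```python
from h import *
go((.5756,-.064,.2),.594)
c=r.camera_info("wrist");p,d=r.grab_frame("wrist");cv2.imwrite("pics/w2.png",p)
import json;np.savez("pics/w2.npz",**c)
```

```text
t4.5 shift [ 0.0006  0.0026 -0.0048] rot [ 0.     0.    -0.002] j7 0.32
```

View pics/w2.png

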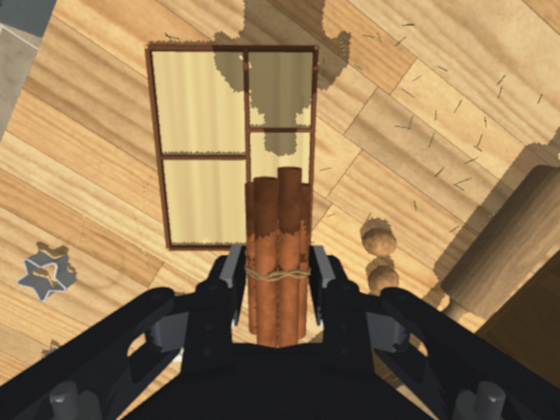

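The wrist view shows tray corners at (147,44), (319,46), (168,250) and divider junctions (246,156), (248,128); the bundle is held well.

Run:
```python
from h import *
c=np.load("pics/w2.npz")
uv=[(147,44),(319,46),(168,250),(246.5,156.5),(248.5,129)]
M=np.array([(-82.5,105.5),(82.5,105.5),(-82.5,-105.5),(13,0),(13,28)])/1e3
W=ray(c,uv,.012)[:,:2]
mc,wc=M.mean(0),W.mean(0);H=(M-mc).T@(W-wc);yaw=np.arctan2(H[0,1]-H[1,0],H[0,0]+H[1,1])
R=np.array([[np.cos(yaw),-np.sin(yaw)],[np.sin(yaw),np.cos(yaw)]]);ce=wc-R@mc
print(ce,yaw,((M@R.T+ce-W)*1e3).round(1).tolist())
for k,q in dict(long=(46.5,-37.5),small=(46.5,65.5),sqr=(-33.5,51.5),sqs=(-33.5,-51.5)).items(): print(k,(R@np.array(q)/1e3+ce).round(4))
L=R@np.array((46.5,-37.5))/1e3+ce
go((*L,.08),yaw);
```

```text
[ 0.51819366 -0.05903505] 0.5854649985727046 [[-1.8, -0.6], [0.4, 1.7], [-1.0, -1.3], [2.4, 0.7], [-0.0, -0.5]]
long [ 0.5777 -0.0646]
small [0.5208 0.0213]
sqr [ 0.4618 -0.0346]
sqs [ 0.5187 -0.1205]
t4.5 shift [-0.0022  0.0028  0.1151] rot [ 0.001 -0.     0.009] j7 0.32
```

To row units: 0.12 m / 0.3 = 0.4, 0.003 m / 0.3 = 0.01, 0.009 rad / 2 = 0.0045.

Call:
send_path(
  steps=[
    [-0.0067, 0.01, 0.4, 0, 0, 0.0045],
    [-0.0067, 0.01, 0.4, 0, 0, 0.0045],
    [-0.0067, 0.01, 0.4, 0, 0, 0.0045],
    [-0.0067, 0.01, 0.4, 0, 0, 0.0045],
  ],
)

```text
clock: 4.9
tcp_pos: [0.5758, -0.0629, 0.1253]
orientation: [-1.479, -2.764, 0.002]
contact_force: [-0.7, -0.1, -0.6]
grip_width: 0.0332
gripper_force: 40.8
```

Call:
send_path(
  steps=[
    [0, 0, 0.0717, 0, 0, 0],
    [0, 0, 0.144, 0, 0, 0],
    [0, 0, 0.144, 0, 0, 0],
    [0, 0, 0.144, 0, 0, 0],
  ],
)

```text
clock: 5.3
tcp_pos: [0.5783, -0.0641, 0.087]
orientation: [1.484, 2.768, 0.001]
contact_force: [-0.9, -0.1, 1.1]
grip_width: 0.033
gripper_force: 41.9
```

Call:
send_path(
  steps=[
    [0, 0, 0, 0, 0, 0],
    [0, 0, 0, 0, 0, 0],
    [0, 0, 0, 0, 0, 0],
  ],
  finger_gap=0.046,
)

```text
clock: 5.6
tcp_pos: [0.5778, -0.0653, 0.0865]
orientation: [1.486, 2.767, 0.0]
contact_force: [0.4, -0.3, -0.9]
grip_width: 0.0463
gripper_force: 0.0
```

To row units: -0.16 m / 0.3 = -0.5333.

Call:
send_path(
  steps=[
    [0, 0, -0.5333, 0, 0, 0],
    [0, 0, -0.5333, 0, 0, 0],
    [0, 0, -0.5333, 0, 0, 0],
    [0, 0, -0.5333, 0, 0, 0],
  ],
  finger_gap=0.085,
)

```text
clock: 6.0
tcp_pos: [0.5802, -0.0646, 0.2522]
orientation: [1.482, 2.76, 0.006]
contact_force: [0.4, 0.4, -0.3]
grip_width: 0.085
gripper_force: 0.0
```

```bash
python3 -c "
from h import *
go((.412,.24,.196))"
```

```text
t6.0 shift [3.469e-01 2.800e-02 2.000e-04] rot [ 0.008  0.006 -0.   ] j7 0.30
```

To row units: 0.25 m / 0.3 = 0.8333, 0.02 m / 0.3 = 0.0667.

Call:
send_path(
  steps=[
    [0.8333, 0.0667, 0, 0, 0, 0],
    [0.8333, 0.0667, 0, 0, 0, 0],
    [0.8333, 0.0667, 0, 0, 0, 0],
    [0.8333, 0.0667, 0, 0, 0, 0],
    [0.8333, 0.0667, 0, 0, 0, 0],
  ],
)

```text
clock: 6.5
tcp_pos: [0.4552, 0.1548, 0.2457]
orientation: [1.487, 2.767, -0.0]
contact_force: [0.5, 0.9, 0.0]
grip_width: 0.0851
gripper_force: 0.0
```

Call:
send_path(
  steps=[
    [0.1667, 0.0267, 0, 0, 0, 0],
    [0.1667, 0.0267, 0, 0, 0, 0],
    [0.1667, 0.0267, 0, 0, 0, 0],
  ],
)

```text
clock: 6.8
tcp_pos: [0.4349, 0.2007, 0.2457]
orientation: [1.482, 2.77, -0.0]
contact_force: [-0.1, 0.3, -0.6]
grip_width: 0.0852
gripper_force: 0.0
```

Run:
```python
from h import *
go((.412,.24,.1))
c=r.camera_info("wrist");p,d=r.grab_frame("wrist");cv2.imwrite("pics/w3.png",p);np.savez("pics/w3.npz",**c)
h=cv2.cvtColor(p,cv2.COLOR_BGR2HSV).astype(int)
m=((h[...,1]<60)&(h[...,2]>90)).astype(np.uint8);m=cv2.morphologyEx(m,cv2.MORPH_OPEN,np.ones((3,3)))
for z in(.026,.048):
  for k in cv2.findContours(m,0,cv2.CHAIN_APPROX_NONE)[0]:
    if cv2.contourArea(k)<300: continue
    b=cv2.minAreaRect((ray(c,k.reshape(-1,2),z)[:,:2]*1000).astype(np.float32));print(z,k.reshape(-1,2).mean(0).round(),np.round(b[0],1),np.round(b[1],1))
```

```text
t6.8 shift [0.0454 0.0028 0.0917] rot [-0.  0.  0.] j7 -0.25
0.026 [ 32. 287.] [281.1 -57.3] [ 85.5 158.1]
0.026 [413. 209.] [560. 266.] [67.2 77.5]
0.026 [282. 151.] [414.4 239.9] [48.9 48. ]
0.026 [  9. 100.] [184.4 134.8] [29.1 93.3]
0.026 [397.  45.] [448.2 372.9] [16.8 39.4]
0.026 [147.  39.] [258.4 256.5] [19.5 99.8]
0.048 [ 32. 287.] [289.8 -33.4] [ 79.1 146.2]
0.048 [413. 209.] [547.6 265.4] [62.1 71.7]
0.048 [282. 151.] [413.1 241.3] [45.2 44.4]
0.048 [  9. 100.] [200.4 144.2] [26.9 86.2]
0.048 [397.  45.] [444.3 364.3] [15.5 36.4]
0.048 [147.  39.] [268.8 256.6] [18.  92.3]
```

View pics/w3.png

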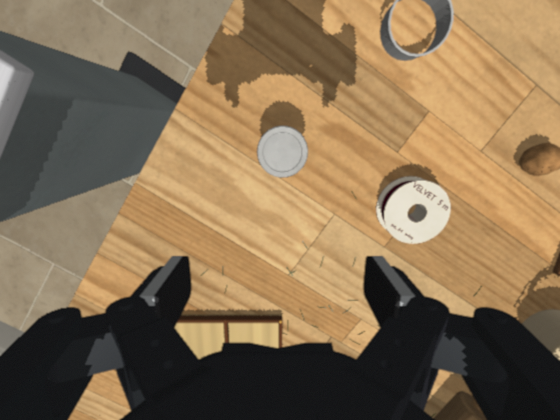

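The view shows the tin lid at (282,151) (45 mm wide at z=48 mm, as expected), the reel at (416,210) and the round cutter at the upper edge.

To row units: 0.12 m / 0.3 = 0.4, 0.046 m / 0.3 = 0.1533.

Call:
send_path(
  steps=[
    [0.1533, 0.0133, 0.4, 0, 0, 0],
    [0.1533, 0.0133, 0.4, 0, 0, 0],
    [0.1533, 0.0133, 0.4, 0, 0, 0],
    [0.1533, 0.0133, 0.4, 0, 0, 0],
  ],
)

```text
clock: 7.25
tcp_pos: [0.4119, 0.2385, 0.1225]
orientation: [-1.485, -2.764, 0.009]
contact_force: [-0.5, -0.5, -0.7]
grip_width: 0.085
gripper_force: 0.0
```

```bash
python3 -c "
from h import *
go((.4131,.2413,.033))"
```

```text
t7.2 shift [0.0016 0.0028 0.0355] rot [-0.007 -0.001 -0.   ] j7 -0.54
```

To row units: 0.037 m / 0.3 = 0.1233, 0.001 m / 0.3 = 0.0033.

Call:
send_path(
  steps=[
    [0, 0.0033, 0.1233, 0, 0, 0],
    [0, 0.0033, 0.1233, 0, 0, 0],
    [0, 0.0033, 0.1233, 0, 0, 0],
  ],
)

```text
clock: 7.55
tcp_pos: [0.4154, 0.2398, 0.0897]
orientation: [1.489, 2.766, -0.001]
contact_force: [0.3, 0.9, 0.9]
grip_width: 0.0846
gripper_force: 0.0
```

Call:
send_path(
  steps=[
    [0, 0, 0, 0, 0, 0],
    [0, 0, 0, 0, 0, 0],
    [0, 0, 0, 0, 0, 0],
    [0, 0, 0, 0, 0, 0],
  ],
  finger_gap=0,
  clamp_n=40,
)

```text
clock: 7.95
tcp_pos: [0.4151, 0.2409, 0.0901]
orientation: [1.486, 2.766, 0.002]
contact_force: [-1.3, -2.2, 9.8]
grip_width: 0.0445
gripper_force: 39.1
```

Call:
send_path(
  steps=[
    [0, 0, -0.4, 0, 0, 0],
    [0, 0, -0.4, 0, 0, 0],
    [0, 0, -0.4, 0, 0, 0],
    [0, 0, -0.4, 0, 0, 0],
  ],
)

```text
clock: 8.35
tcp_pos: [0.4159, 0.2419, 0.2122]
orientation: [1.485, 2.763, 0.008]
contact_force: [0.8, -0.1, -1.0]
grip_width: 0.0445
gripper_force: 41.3
```

```bash
python3 -c "
from h import *
go((.5208,.0213,.14),.585)"
```

```text
t8.3 shift [-0.2418 -0.0343  0.0183] rot [ 0.007  0.001 -0.   ] j7 -0.41
```

To row units: -0.242 m / 0.3 = -0.8067, -0.034 m / 0.3 = -0.1133.

Call:
send_path(
  steps=[
    [-0.8067, -0.1133, 0, 0, 0, 0],
    [-0.8067, -0.1133, 0, 0, 0, 0],
    [-0.8067, -0.1133, 0, 0, 0, 0],
    [-0.8067, -0.1133, 0, 0, 0, 0],
    [-0.8067, -0.1133, 0, 0, 0, 0],
  ],
)

```text
clock: 8.85
tcp_pos: [0.5197, 0.0173, 0.2077]
orientation: [-1.488, -2.766, 0.002]
contact_force: [0.5, 1.0, -0.7]
grip_width: 0.0446
gripper_force: 41.3
```

Call:
send_path(
  steps=[
    [0, 0, 0.1667, 0, 0, 0],
    [0, 0, 0.1667, 0, 0, 0],
    [0, 0, 0.1667, 0, 0, 0],
  ],
)

```text
clock: 9.15
tcp_pos: [0.5183, 0.0209, 0.1578]
orientation: [-1.483, -2.766, 0.002]
contact_force: [0.0, 0.3, -0.4]
grip_width: 0.0445
gripper_force: 41.4
```

```bash
python3 -c "
from h import *
go((.5208,.0213,.042),.585)"
```

```text
t9.2 shift [-0.0012  0.0025  0.0618] rot [-0.003 -0.003  0.001] j7 0.04
```

Call:
send_path(
  steps=[
    [-0.0033, 0.0067, 0.1333, 0, 0, 0],
    [-0.0033, 0.0067, 0.205, 0, 0, 0],
    [-0.0033, 0.0067, 0.205, 0, 0, 0],
    [-0.0033, 0.0067, 0.205, 0, 0, 0],
  ],
)

```text
clock: 9.55
tcp_pos: [0.5225, 0.0219, 0.0988]
orientation: [1.483, 2.768, 0.002]
contact_force: [-0.2, 0.3, 0.3]
grip_width: 0.0446
gripper_force: 42.7
```

Call:
send_path(
  steps=[
    [0, 0, 0, 0, 0, 0],
    [0, 0, 0, 0, 0, 0],
    [0, 0, 0, 0, 0, 0],
  ],
  finger_gap=0.058,
)

```text
clock: 9.85
tcp_pos: [0.5225, 0.0206, 0.0983]
orientation: [1.486, 2.766, 0.001]
contact_force: [0.1, -0.6, -0.3]
grip_width: 0.0581
gripper_force: 0.0
```

Call:
send_path(
  steps=[
    [0, 0, -0.1667, 0, 0, 0],
    [0, 0, -0.5, 0, 0, 0],
    [0, 0, -0.5, 0, 0, 0],
    [0, 0, -0.5, 0, 0, 0],
  ],
  finger_gap=0.058,
)

```text
clock: 10.25
tcp_pos: [0.5252, 0.0217, 0.2542]
orientation: [1.482, 2.758, 0.009]
contact_force: [0.8, -0.4, 0.4]
grip_width: 0.0583
gripper_force: 0.0
```

```bash
python3 -c "
from h import *
go((.450,.396,.196))
go((.450,.396,.196),-.5)"
```

```text
t10.2 shift [0.3536 0.1439 0.0034] rot [ 0.01   0.006 -0.   ] j7 0.14
t10.2 shift [0.3536 0.1439 0.0034] rot [0.013 0.    1.085] j7 0.14
```

To row units: 0.23 m / 0.3 = 0.7667, 0.1 m / 0.3 = 0.3333.

Call:
send_path(
  steps=[
    [0.7667, 0.3333, 0, 0, 0, 0],
    [0.7667, 0.3333, 0, 0, 0, 0],
    [0.7667, 0.3333, 0, 0, 0, 0],
    [0.7667, 0.3333, 0, 0, 0, 0],
    [0.7667, 0.3333, 0, 0, 0, 0],
  ],
  finger_gap=0.085,
)

```text
clock: 10.75
tcp_pos: [0.4778, 0.2683, 0.2475]
orientation: [1.487, 2.767, 0.0]
contact_force: [1.0, 0.8, 0.1]
grip_width: 0.0854
gripper_force: 0.0
```

Call:
send_path(
  steps=[
    [0.2333, 0.15, 0, 0, 0, 0],
    [0.2333, 0.15, 0, 0, 0, 0],
    [0.2333, 0.15, 0, 0, 0, 0],
    [0.2333, 0.15, 0, 0, 0, 0],
  ],
)

```text
clock: 11.15
tcp_pos: [0.4768, 0.3504, 0.247]
orientation: [-1.484, -2.769, 0.001]
contact_force: [-0.6, -0.1, -0.7]
grip_width: 0.0849
gripper_force: 0.0
```

Run:
```python
from h import *
go((.45,.396,.1))
c=r.camera_info("wrist");p,d=r.grab_frame("wrist");cv2.imwrite("pics/w4.png",p);np.savez("pics/w4.npz",**c)
h=cv2.cvtColor(p,cv2.COLOR_BGR2HSV).astype(int)
m=(h[...,1]<60).astype(np.uint8);m=cv2.morphologyEx(m,cv2.MORPH_CLOSE,np.ones((5,5)))
for k in cv2.findContours(m,0,cv2.CHAIN_APPROX_NONE)[0]:
    if cv2.contourArea(k)<300: continue
    for z in (0.,.026):
        b=cv2.minAreaRect((ray(c,k.reshape(-1,2),z)[:,:2]*1000).astype(np.float32));print(z,k.reshape(-1,2).mean(0).round(),np.round(b[0],1),np.round(b[1],1))
```

```text
t11.2 shift [0.0528 0.003  0.093 ] rot [-0.001  0.     0.   ] j7 -0.50
0.0 [300. 292.] [572.2 258.6] [72.8 86. ]
0.026 [300. 292.] [561.3 270.8] [66.9 79. ]
0.0 [242. 353.] [592.6 180.7] [790.7 251.5]
0.026 [242. 353.] [580.  199.3] [726.  230.9]
0.0 [284. 139.] [452.2 399.4] [60.4 60.6]
0.026 [284. 139.] [451.1 400.1] [55.4 55.7]
0.0 [ 54. 146.] [244.1 231.2] [111.1 252.1]
0.026 [ 54. 146.] [260.  245.6] [102.  231.4]
0.0 [470.  93.] [568.7 563.4] [385.2 127.8]
0.026 [470.  93.] [558.  550.7] [353.6 117.3]
0.0 [61. 37.] [225.2 366.3] [134.3  65. ]
0.026 [61. 37.] [242.6 369.7] [123.4  59.7]
```

View pics/w4.png

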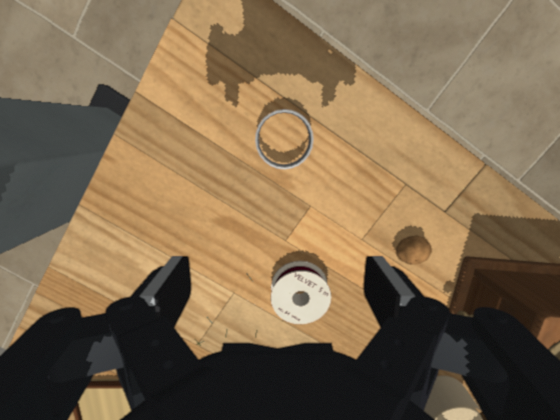

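The ring is at (284,139), 55.5 mm across at z=26 mm, as it should be.

To row units: 0.12 m / 0.3 = 0.4, 0.057 m / 0.3 = 0.19.

Call:
send_path(
  steps=[
    [0.19, 0.01, 0.4, 0, 0, 0],
    [0.19, 0.01, 0.4, 0, 0, 0],
    [0.19, 0.01, 0.4, 0, 0, 0],
    [0.19, 0.01, 0.4, 0, 0, 0],
    [0.19, 0.01, 0.4, 0, 0, 0],
  ],
)

```text
clock: 11.7
tcp_pos: [0.4492, 0.3976, 0.1275]
orientation: [1.488, 2.766, -0.002]
contact_force: [0.7, 0.4, 0.6]
grip_width: 0.0849
gripper_force: 0.0
```

```bash
python3 -c "
from h import *
go((.451,.400,.025))"
```

```text
t11.7 shift [0.001  0.0029 0.0485] rot [-0.001  0.001  0.   ] j7 -0.70
```

To row units: 0.0475 m / 0.3 = 0.1583, 0.002 m / 0.3 = 0.0067.

Call:
send_path(
  steps=[
    [0, 0.0067, 0.1583, 0, 0, 0],
    [0, 0.0067, 0.1583, 0, 0, 0],
    [0, 0.0067, 0.1583, 0, 0, 0],
  ],
)

```text
clock: 12.0
tcp_pos: [0.4514, 0.3993, 0.0812]
orientation: [1.489, 2.765, 0.001]
contact_force: [0.4, -0.1, -0.6]
grip_width: 0.0849
gripper_force: 0.0
```

Call:
send_path(
  steps=[
    [0, 0, 0, 0, 0, 0],
    [0, 0, 0, 0, 0, 0],
    [0, 0, 0, 0, 0, 0],
    [0, 0, 0, 0, 0, 0],
  ],
  finger_gap=0,
  clamp_n=30,
)

```text
clock: 12.4
tcp_pos: [0.451, 0.4009, 0.0822]
orientation: [1.486, 2.766, 0.004]
contact_force: [-1.1, -2.4, 9.9]
grip_width: 0.0544
gripper_force: 30.1
```

Call:
send_path(
  steps=[
    [0, 0, -0.4, 0, 0, 0],
    [0, 0, -0.4, 0, 0, 0],
    [0, 0, -0.4, 0, 0, 0],
    [0, 0, -0.4, 0, 0, 0],
  ],
)

```text
clock: 12.8
tcp_pos: [0.4512, 0.4021, 0.2047]
orientation: [1.485, 2.765, 0.012]
contact_force: [0.3, -0.2, 0.1]
grip_width: 0.0547
gripper_force: 32.4
```

```bash
python3 -c "
from h import *
go((.4618,-.0346,.14),.585)"
```

```text
t12.8 shift [-0.37   -0.2324  0.0085] rot [ 0.008 -0.001 -0.   ] j7 -0.64
```

To row units: -0.2 m / 0.3 = -0.6667, -0.125 m / 0.3 = -0.4167.

Call:
send_path(
  steps=[
    [-0.6667, -0.4167, 0, 0, 0, 0],
    [-0.6667, -0.4167, 0, 0, 0, 0],
    [-0.6667, -0.4167, 0, 0, 0, 0],
    [-0.6667, -0.4167, 0, 0, 0, 0],
    [-0.6667, -0.4167, 0, 0, 0, 0],
  ],
)

```text
clock: 13.3
tcp_pos: [0.4555, 0.1605, 0.199]
orientation: [1.49, 2.766, -0.004]
contact_force: [0.3, -0.4, -0.3]
grip_width: 0.0542
gripper_force: 32.4
```

Call:
send_path(
  steps=[
    [-0.5667, -0.3567, 0, 0, 0, 0],
    [-0.5667, -0.3567, 0, 0, 0, 0],
    [-0.5667, -0.3567, 0, 0, 0, 0],
    [-0.5667, -0.3567, 0, 0, 0, 0],
    [-0.5667, -0.3567, 0, 0, 0, 0],
  ],
)

```text
clock: 13.8
tcp_pos: [0.4598, -0.0441, 0.1988]
orientation: [-1.502, -2.759, 0.006]
contact_force: [-0.1, 0.7, -0.2]
grip_width: 0.0544
gripper_force: 32.4
```

Call:
send_path(
  steps=[
    [0, 0, 0.1667, 0, 0, 0],
    [0, 0, 0.1667, 0, 0, 0],
    [0, 0, 0.1667, 0, 0, 0],
  ],
)

```text
clock: 14.1
tcp_pos: [0.46, -0.0356, 0.1494]
orientation: [-1.483, -2.766, 0.001]
contact_force: [0.7, 0.2, -0.3]
grip_width: 0.0548
gripper_force: 32.4
```

Run:
```python
from h import *
c=r.camera_info("wrist");p,d=r.grab_frame("wrist");cv2.imwrite("pics/w5.png",p)
go((.4618,-.0346,.034),.585)
```

```text
t14.2 shift [0.0003 0.0011 0.0624] rot [ 0.    -0.     0.002] j7 0.12
```

View pics/w5.png

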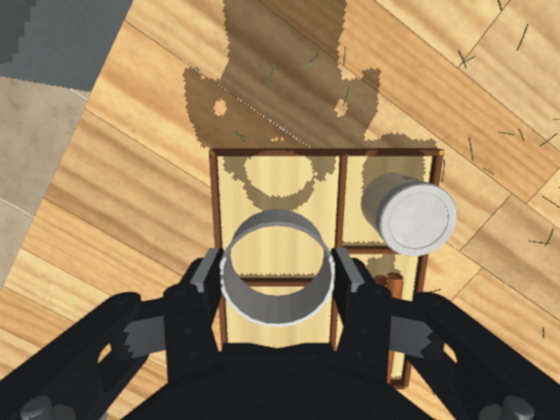

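The tin stands upright in the small compartment at (415,217); the ring is held over its square at (277,265), with the cinnamon below right.

To row units: 0.061 m / 0.3 = 0.2033, 0.04 m / 0.3 = 0.1333.

Call:
send_path(
  steps=[
    [0, 0.0033, 0.1333, 0, 0, 0],
    [0, 0.0033, 0.2033, 0, 0, 0],
    [0, 0.0033, 0.2033, 0, 0, 0],
    [0, 0.0033, 0.2033, 0, 0, 0],
  ],
)

```text
clock: 14.55
tcp_pos: [0.4626, -0.0352, 0.0902]
orientation: [1.485, 2.767, 0.001]
contact_force: [0.7, 0.4, 0.3]
grip_width: 0.054
gripper_force: 32.8
```

Call:
send_path(
  steps=[
    [0, 0, 0, 0, 0, 0],
    [0, 0, 0, 0, 0, 0],
    [0, 0, 0, 0, 0, 0],
  ],
  finger_gap=0.066,
)

```text
clock: 14.85
tcp_pos: [0.4622, -0.0359, 0.0896]
orientation: [1.486, 2.766, 0.001]
contact_force: [0.7, -0.3, -0.0]
grip_width: 0.0659
gripper_force: 0.0
```

Call:
send_path(
  steps=[
    [0, 0, -0.1333, 0, 0, 0],
    [0, 0, -0.5333, 0, 0, 0],
    [0, 0, -0.5333, 0, 0, 0],
    [0, 0, -0.5333, 0, 0, 0],
  ],
)

```text
clock: 15.25
tcp_pos: [0.4633, -0.0353, 0.2533]
orientation: [1.483, 2.763, 0.003]
contact_force: [0.6, 0.2, 0.1]
grip_width: 0.0658
gripper_force: 0.0
```

```bash
python3 -c "
from h import *
go((.407,-.289,.196))"
```

```text
t15.2 shift [-0.1804 -0.1871  0.0031] rot [ 0.005  0.004 -0.   ] j7 0.28
```

To row units: -0.155 m / 0.3 = -0.5167, -0.125 m / 0.3 = -0.4167.

Call:
send_path(
  steps=[
    [-0.5167, -0.4167, 0, 0, 0, 0],
    [-0.5167, -0.4167, 0, 0, 0, 0],
    [-0.5167, -0.4167, 0, 0, 0, 0],
    [-0.5167, -0.4167, 0, 0, 0, 0],
    [-0.5167, -0.4167, 0, 0, 0, 0],
  ],
  finger_gap=0.085,
)

```text
clock: 15.75
tcp_pos: [0.4411, -0.2415, 0.2486]
orientation: [1.502, 2.759, -0.004]
contact_force: [-0.8, 0.7, -0.5]
grip_width: 0.0852
gripper_force: 0.0
```

Call:
send_path(
  steps=[
    [-0.2, -0.2067, 0, 0, 0, 0],
    [-0.2, -0.2067, 0, 0, 0, 0],
    [-0.2, -0.2067, 0, 0, 0, 0],
  ],
)

```text
clock: 16.05
tcp_pos: [0.4224, -0.3235, 0.2486]
orientation: [1.498, 2.761, -0.003]
contact_force: [0.2, 1.1, -0.3]
grip_width: 0.0848
gripper_force: 0.0
```

Run:
```python
from h import *
go((.407,-.289,.1))
c=r.camera_info("wrist");p,d=r.grab_frame("wrist");np.savez("pics/w6.npz",**c)
q=proj(c,[[.407,-.289,.022]])[0].astype(int);print(q);cv2.imwrite("pics/w6raw.png",p)
x,y=max(q[0]-50,0),max(q[1]-45,0);cv2.imwrite("pics/w6.png",cv2.resize(p[y:y+90,x:x+100],None,fx=6,fy=6,interpolation=cv2.INTER_CUBIC));print(x,y)
```

```text
t16.1 shift [0.0374 0.0061 0.0945] rot [-0.002  0.001  0.   ] j7 0.85
[283 157]
233 112
```

View pics/w6.png

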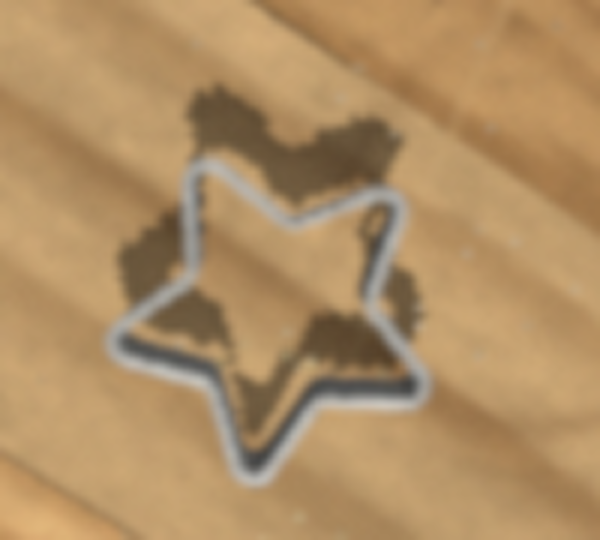

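The star's tips in the crop (÷6, offset 233,112): (197,162), (403,202), (427,388), (252,478), (110,342). The left-right pair lies almost along the closing line.

Run:
```python
from h import *
c=np.load("pics/w6.npz")
uv=(np.array([(197,162),(403,202),(427,388),(252,478),(110,342)])+.5)/6-.5+[233,112]
W=ray(c,uv,.022)[:,:2];print((W*1e3).round(1).tolist())
ce=W.mean(0);print("centre",ce,"radii mm",(np.linalg.norm(W-ce,axis=1)*1e3).round(1))
for i in range(5):
    v=W[(i+2)%5]-W[i];print(i,(i+2)%5,"len %.1f"%(1e3*np.linalg.norm(v)),"yaw %.3f"%np.arctan2(v[1],v[0]),((W[i]+W[(i+2)%5])/2).round(4))
```

```text
[[381.9, -283.2], [413.9, -270.0], [434.8, -293.5], [418.3, -322.9], [385.5, -316.2]]
centre [ 0.40688953 -0.29714467] radii mm [28.6 28.  28.2 28.2 28.7]
0 2 len 53.9 yaw -0.192 [ 0.4084 -0.2883]
1 3 len 53.0 yaw -1.487 [ 0.4161 -0.2965]
2 4 len 54.3 yaw -2.710 [ 0.4101 -0.3048]
3 0 len 53.9 yaw 2.313 [ 0.4001 -0.303 ]
4 1 len 54.2 yaw 1.018 [ 0.3997 -0.2931]
```

```bash
python3 -c "
from h import *
go((.4101,-.3048,.063),.42)"
```

```text
t16.1 shift [ 0.0204 -0.0025  0.1316] rot [-0.   -0.    0.16] j7 0.85
```

To row units: 0.13 m / 0.3 = 0.4333, 0.02 m / 0.3 = 0.0667, 0.16 rad / 2 = 0.08.

Call:
send_path(
  steps=[
    [0.0667, -0.0083, 0.4333, 0, 0, 0.08],
    [0.0667, -0.0083, 0.4333, 0, 0, 0.08],
    [0.0667, -0.0083, 0.4333, 0, 0, 0.08],
    [0.0667, -0.0083, 0.4333, 0, 0, 0.08],
    [0.0667, -0.0083, 0.4333, 0, 0, 0.08],
  ],
)

```text
clock: 16.6
tcp_pos: [0.4123, -0.302, 0.1195]
orientation: [1.7, 2.642, 0.001]
contact_force: [-0.1, -0.1, -0.0]
grip_width: 0.085
gripper_force: 0.0
```

```bash
python3 -c "
from h import *
go((.4101,-.3048,.023),.42)"
```

```text
t16.6 shift [-0.0017 -0.0032  0.0425] rot [ 0.001 -0.     0.007] j7 0.55
```

To row units: 0.0415 m / 0.3 = 0.1383, -0.002 m / 0.3 = -0.0067, 0.007 rad / 2 = 0.0035.

Call:
send_path(
  steps=[
    [-0.0033, -0.0067, 0.1383, 0, 0, 0.0035],
    [-0.0033, -0.0067, 0.1383, 0, 0, 0.0035],
    [-0.0033, -0.0067, 0.1383, 0, 0, 0.0035],
  ],
)

```text
clock: 16.9
tcp_pos: [0.4109, -0.3049, 0.0788]
orientation: [1.711, 2.633, 0.0]
contact_force: [0.3, 0.1, 0.4]
grip_width: 0.0853
gripper_force: 0.0
```

Call:
send_path(
  steps=[
    [0, 0, 0, 0, 0, 0],
    [0, 0, 0, 0, 0, 0],
    [0, 0, 0, 0, 0, 0],
    [0, 0, 0, 0, 0, 0],
  ],
  finger_gap=0,
  clamp_n=30,
)

```text
clock: 17.3
tcp_pos: [0.411, -0.3053, 0.0793]
orientation: [1.711, 2.631, -0.001]
contact_force: [-1.6, 1.0, 11.3]
grip_width: 0.0536
gripper_force: 29.3
```

Call:
send_path(
  steps=[
    [0, 0, -0.1, 0, 0, 0],
    [0, 0, -0.4, 0, 0, 0],
    [0, 0, -0.4, 0, 0, 0],
    [0, 0, -0.4, 0, 0, 0],
  ],
)

```text
clock: 17.7
tcp_pos: [0.4129, -0.3061, 0.2033]
orientation: [1.707, 2.625, -0.001]
contact_force: [0.9, 0.4, -0.2]
grip_width: 0.0531
gripper_force: 31.8
```

```bash
python3 -c "
from h import *
go((.5217,-.125,.14),.585)
p,d=r.grab_frame('wrist');cv2.imwrite('pics/w7.png',p)"
```

```text
t17.7 shift [0.1214 0.1729 0.0091] rot [ 0.004  0.01  -0.167] j7 0.64
```

View pics/w7.png

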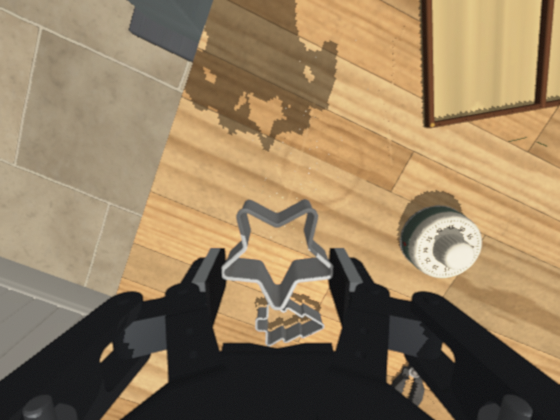

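The star is held squarely by its left and right points at (277,250); the timer and tree are untouched.

To row units: 0.173 m / 0.3 = 0.5767, 0.121 m / 0.3 = 0.4033, -0.167 rad / 2 = -0.0835.

Call:
send_path(
  steps=[
    [0.4033, 0.5767, 0, 0, 0, -0.0835],
    [0.4033, 0.5767, 0, 0, 0, -0.0835],
    [0.4033, 0.5767, 0, 0, 0, -0.0835],
    [0.4033, 0.5767, 0, 0, 0, -0.0835],
    [0.4033, 0.5767, 0, 0, 0, -0.0835],
  ],
)

```text
clock: 18.25
tcp_pos: [0.5211, -0.1173, 0.1973]
orientation: [-1.475, -2.774, -0.006]
contact_force: [-0.5, 0.6, 0.7]
grip_width: 0.0533
gripper_force: 31.8
```

Call:
send_path(
  steps=[
    [0, 0, 0.1667, 0, 0, 0],
    [0, 0, 0.1667, 0, 0, 0],
    [0, 0, 0.1667, 0, 0, 0],
  ],
)

```text
clock: 18.55
tcp_pos: [0.5177, -0.1242, 0.1463]
orientation: [-1.485, -2.764, 0.002]
contact_force: [0.5, -0.3, 0.4]
grip_width: 0.0534
gripper_force: 32.0
```

```bash
python3 -c "
from h import *
go((.5217,-.125,.031),.585)"
```

```text
t18.6 shift [-0.003   0.0031  0.0613] rot [-0.003 -0.003 -0.   ] j7 0.30
```

The rows are not in the units I measure in: shifts go in shares of 0.3 m and turns go in shares of 2 rad. I convert before sending: 0.06 m / 0.3 = 0.2, 0.04 m / 0.3 = 0.1333.

Call:
send_path(
  steps=[
    [-0.0067, 0.0067, 0.1333, 0, 0, 0],
    [-0.0067, 0.0067, 0.2, 0, 0, 0],
    [-0.0067, 0.0067, 0.2, 0, 0, 0],
    [-0.0067, 0.0067, 0.2, 0, 0, 0],
  ],
)

```text
clock: 18.95
tcp_pos: [0.5224, -0.125, 0.0888]
orientation: [1.487, 2.766, 0.0]
contact_force: [0.3, -0.0, -0.1]
grip_width: 0.0532
gripper_force: 32.0
```

Call:
send_path(
  steps=[
    [0, 0, 0, 0, 0, 0],
    [0, 0, 0, 0, 0, 0],
    [0, 0, 0, 0, 0, 0],
  ],
  finger_gap=0.066,
)

```text
clock: 19.25
tcp_pos: [0.5223, -0.1247, 0.0883]
orientation: [1.486, 2.766, 0.001]
contact_force: [1.0, 0.5, 0.5]
grip_width: 0.0662
gripper_force: 0.0
```

Call:
send_path(
  steps=[
    [0, 0, -0.1333, 0, 0, 0],
    [0, 0, -0.5333, 0, 0, 0],
    [0, 0, -0.5333, 0, 0, 0],
    [0, 0, -0.5333, 0, 0, 0],
    [0, 0, -0.5333, 0, 0, 0],
  ],
)

```text
clock: 19.75
tcp_pos: [0.5236, -0.1245, 0.2513]
orientation: [1.483, 2.761, 0.002]
contact_force: [-0.3, -0.6, -0.4]
grip_width: 0.0664
gripper_force: 0.0
```

Call:
send_path(
  steps=[
    [-0.4, -0.3333, 0, 0, 0, 0],
    [-0.4, -0.3333, 0, 0, 0, 0],
    [-0.4, -0.3333, 0, 0, 0, 0],
    [-0.4, -0.3333, 0, 0, 0, 0],
    [-0.4, -0.3333, 0, 0, 0, 0],
  ],
)

```text
clock: 20.25
tcp_pos: [0.5033, -0.2817, 0.2459]
orientation: [-1.491, -2.763, 0.001]
contact_force: [-0.1, 0.0, -0.9]
grip_width: 0.066
gripper_force: 0.0
```

```bash
python3 -c "
from h import *
p,d=r.grab_frame('wrist');cv2.imwrite('pics/w8.png',p)
p,d=r.grab_frame('top');cv2.imwrite('pics/t8.png',cv2.resize(p[170:290,110:430],None,fx=2.5,fy=2.5,interpolation=cv2.INTER_CUBIC))"
```

```text
(no output)
```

View pics/w8.png

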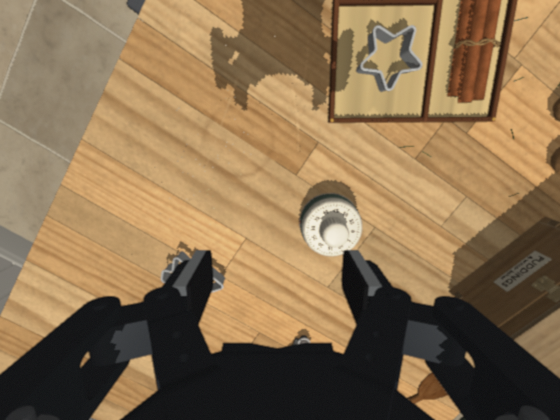

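View pics/t8.png

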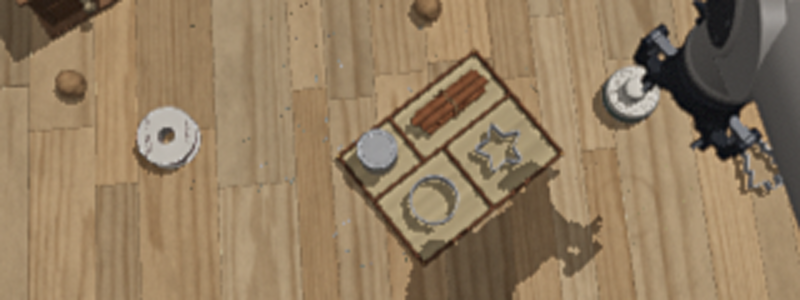

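Both views show all four items inside their own compartments: tin (377,150), cinnamon (449,103), ring (432,200) and star (498,147) in the top crop. The reel, timer and tree have not moved.

```bash
python3 -c "
from bench import r
print(r.hand_in())"
```

```text
the job is handed in; nothing more can be done
None
```

The job is handed in at about 20 s on the clock: the last pictures show the cinnamon, tin, round cutter and star cutter each in its own compartment, placed in that order, with the tree cutter, reel and timer where they stood; the hand-in gave no verdict.

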